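# Set and lock the depth stop on a circuit board

## Task

On the assembly stand, lower the depth-stop rod by its round knob until its foot rests on the heat sink of the circuit board, pressing only gently so that the board is not cracked. Then swing the clamp lever round to its locked end stop, leaving the foot touching the heat sink, and let go of everything. Leave the board in its carriage and the other things on the bench where they are.

Things in the scene. Friction and masses are not known exactly. Their poses are not given: they have to be found in the camera images.
- stand: fixed assembly stand: grey base 215 x 175 x 15 mm, steel column, on it an aluminium head: a bar 145 mm long (along the stand's x), 46 mm wide, its top 160 mm above the bench. Origin on the bench under the middle of the base; z up; x runs along the head from the column to the stop rod. The head carries the stop rod (at x = +40 mm, y = 0) and the clamp lever (pivot at x = -45 mm, y = 0)
- stop_knob (a point): centre of the black round knob (32 mm across, 30 mm high, axis vertical) on top of the vertical steel stop rod; 228 to 240 mm above the bench at the start. Under the head the rod ends in a steel foot disc, 24 mm across, on a screwed stud that does not give: the foot's underside is 128 to 152 mm below the knob centre, differently each time and not reported, so the touch has to be felt
- stop_rod (a joint): how far the stop rod has been lowered, in m: 0 highest, 0.058 lowest. It slides straight down through the head; pushing it down takes about 3 N steadily (its weight helps), and it stays where it is left
- heatsink_top (a point): centre of the top face of the finned aluminium heat sink, 44 x 44 mm, on the middle of the circuit board, straight below the rod, 65 mm above the bench; this top is what the foot has to touch
- board: the loose green circuit board, 87 x 117 x 4 mm (the heat sink stands 16 mm above it), lying in the carriage of the stand; origin at the centre of its underside. The carriage is sprung: beyond about 3 N of push on the board it gives about 1 mm for each further 5 N, 7 mm at most. The board cracks if the foot presses on it with more than 10 N
- clamp_lever (a joint): angle of the clamp lever, in rad: near 0 (0 to 0.3 at the start) is open, with the lever pointing to the stand's +y; it grows counter-clockwise seen from above, to the end stop at 1.5 (pointing to the stand's -x), which is locked; about 4 N at the post turns it and it stays where it is left
- lever_post (a point): centre of the upright round black post (18 mm thick, 42 mm high, 199 mm above the bench) at the free end of the clamp lever, 65 mm from the pivot; the lever's flat bar lies below it, its top 178 mm above the bench
- lever_pivot (a point): point on the vertical axis on which the clamp lever turns, at the height of the lever post's centre
- spool: bystander: grey solder spool, 60 mm across, 38 mm high; origin at the centre of its underside
- jar: bystander: small amber jar, 48 mm across, 55 mm high; origin at the centre of its underside
- meter: bystander: black hand meter lying flat, 130 x 72 x 32 mm; origin at the centre of its underside
- iron_stand: bystander: iron holder, base 90 x 70 mm, 75 mm high; origin at the centre of its underside
There are look-alikes about, which are no part of the job. Of the things like the board, leave any that is pink or yellow; of the rest the smaller one is meant.

How it is judged:
On the way, in this order (a step that is already met when the one before it is completed fails the run):
1. the foot of the stop rod is brought down to rest on the heat sink while the clamp lever is still open (contact force between stop_rod and board above 0.5 N and value of joint clamp_lever below 0.5 rad), for 0.3 s.
2. the clamp lever is swung to its locked end with the foot still touching (value of joint clamp_lever above 1.3 rad and contact force between stop_rod and board above 0.5 N), for 0.2 s.
At the end, for the whole second after the job is handed in: The foot touches the heat sink (at least 0.5 N), the clamp lever is at or within 0.2 rad of its end stop (beyond 1.3 rad), and the board lies flat (within 0.06 rad) and still in its carriage, within 10 mm of where it was (all of step 2 and angle between board's own z axis and vertical below 0.06 rad and distance of board from where it was at the start of the episode below 0.01 m and linear speed of board below 0.02 m/s).
It fails at once if the foot presses on the board with more than 10 N (contact force between stop_rod and board above 10 N).
It fails at once if a bystander is moved by more than 30 mm (distance of any of spool, jar, meter, iron_stand from where it was at the start of the episode above 0.03 m).
It also fails if it takes over 67 s, if anything falls off the work surface, if the arm or the gripper's body presses on something with over 40 N, if the wrist force passes 120 N, or if a joint passes its speed limit or range.

## Robot

A 6-joint arm with a two-finger parallel gripper is mounted at the origin on the work surface. World frame = base frame: x ahead of the robot, y to its left, z up, the work surface at z = 0. Lengths are in m, angles in rad, forces in N, time in s.
With the tool pointing down it reaches from about 0.425 to 0.95 m from the base axis. Payload 3.5 kg.
Tool frame: the origin (TCP) lies between the finger pads; the fingertips stand 17 mm ahead of it and the grasp point (between the pads) lies 2 mm behind it; z points along the fingers, x is the direction in which the jaws open and shut, and the axes are right-handed (so a half turn about z gives the same grasp; the last joint's range is limited). The gripper opens to 85 mm and grips with 20 to 120 N. Pads are 22 mm wide; open, the fingers measure 114 mm over their backs; the gripper's body (76 mm by 85 mm) begins 54 mm behind the grasp point. The pads swing forward as they close: fully open they stand 13 mm farther back than shut.
Start: joints at [1.079, 0.286, 1.577, -0, 1.279, -0.15], TCP at [0.226, 0.636, 0.248] pointing down, gripper open.
Joint ranges: [-2.77, 2.77], [-0.9, 2.22], [0.21, 2.48], [-1.53, 4.67], [0.24, 2.81], [-2.84, 2.84]. Speed limits (rad/s): [2.79, 2.79, 3.14, 3.14, 3.14, 3.14].

## Interface

Orientations are given as a rotation vector (axis times angle).
In Python, from workcell import ctrl gives the robot as it stands.
- The arm moves only by the shell command python3 -m pendant 'ROWS' [FORCE]. ROWS is JSON, a list of rows, each a list of 7 numbers: the shift along the tool's x, y, z as a fraction of full scale, then the turn, a rotation vector about the tool's x, y, z as a fraction of full scale, then the opening in per cent of the stroke, from 0 (shut) to 100 (fully open). In form: [[tx, ty, tz, rx, ry, rz, claw], ...]. A call has exactly 10 rows; each row is the pose to reach, as a shift and turn from the pose measured when the call began, along the tool's axes at that moment; what a row does not reach only later rows make up. Full scale, the value 1, is 400 mm for a shift and pi/4 rad for a turn. A row lasts 1/10 s, in which the tool goes at most 50 mm and 8.59 degrees, less where a joint would pass 70% of its speed; a pose out of reach is approached as far as the arm can. A call with a number of a shift or a turn outside -1 to 1 is refused whole. A call with a gripper value outside its range is refused whole. The fingers move at their own pace and stop on an object; FORCE is the grip in N (left out, the last holds). Time passes only in rows, so rows that repeat a pose let the fingers close, or fill a call up. It gives the time, the measured TCP pose, the force and the opening at its end, in the units of the state.
- ctrl.state(): the state, without advancing time (a new reading comes with each control period).
- ctrl.camera(name): name is "side" or "top"; returns a dict with "img" (384x512x3 uint8, blue, green, red), "K" (3x3 intrinsics, pixels), "k1" (the pictures are not rectified: a ray, as slopes to the right and down, at radius r is drawn at 1 + k1 r^2 times it, then the intrinsics apply), "xyz" and "attitude" of the camera in the world. Camera axes: x right, y up, looking along -z (the intrinsics and any distortion apply to the point x, -y, -z); pixel columns grow to the right and rows downward; lengths in m; the calibration is good to about 2 mm. A picture is of the moment at which its call begins. There is no depth.
- ctrl.close_job(): hands the job in, once; it reports no verdict.
The state is a dict: "clock": time; "joint_positions": joint angles; "qvel": joint speeds; "tau": joint torques, N m; "tcp_pos": TCP position; "tool_rot": TCP orientation; "force": force on the tool from outside, world axes, zero at the start; "ft_torque": the same for the moment, N m; "finger_gap": opening from 0.0 (shut) to 1.0 (fully open).
Only numpy, scipy, OpenCV 4.12 (cv2) and the standard library are available. Lean on these libraries where they do the work, as an engineer would, in place of code of your own. Each camera call takes 0.05 s, during which the arm holds its last target.

## Working session

There is one attempt and no reset: what is moved stays moved. The work goes in short steps, Python scripts to look and compute and a shell command to move; the robot and the scene stay as the last step left them, time stands still between calls to the robot, and variables do not carry over. Pictures are saved under pics/ and viewed, and the job is handed in when it is done.

```bash
ls; mkdir -p pics; python3 - <<'E'
from workcell import ctrl
import cv2
print(ctrl.state())
for n in("side","top"):
    c=ctrl.camera(n); cv2.imwrite(f"pics/{n}0.png",c["img"]); print(n,c["K"],c["k1"],c["xyz"],c["attitude"])
E
```

```text
pics
{'clock': 0.0, 'joint_positions': array([ 1.07899349e+00,  2.87193643e-01,  1.57816592e+00, -4.47417906e-06,
        1.27860933e+00, -1.49983431e-01]), 'qvel': array([-0.00070401,  0.00064587, -0.00018193,  0.00038118, -0.00213442,
        0.00034516]), 'tau': array([ 2.94270721e-04, -4.05983591e+01, -2.92626768e+01, -1.32032219e-04,
        5.79559404e-03, -6.13659651e-06]), 'tcp_pos': array([0.22593005, 0.6354139 , 0.24693448]), 'tool_rot': array([ 2.5660208 ,  1.81064053, -0.00333295]), 'force': array([-1.42574091,  0.15700409, -0.12396558]), 'ft_torque': array([-0.01911902, -0.02453486, -0.01825491]), 'finger_gap': 1.003631601568575}
side [[445.31991275   0.         248.41478974]
 [  0.         445.31991275 190.5963883 ]
 [  0.           0.           1.        ]] 0.03452784412046384 [ 0.29794159 -0.77330375  0.86083902] [ 0.81682792 -0.13448828 -0.32793215]
top [[493.33017026   0.         260.83550111]
 [  0.         493.33017026 192.64943782]
 [  0.           0.           1.        ]] 0.025384649895890225 [ 0.40995853 -0.04889432  1.53616136] [ 0.09395528 -0.08617961 -1.57195787]
```

View pics/side0.png

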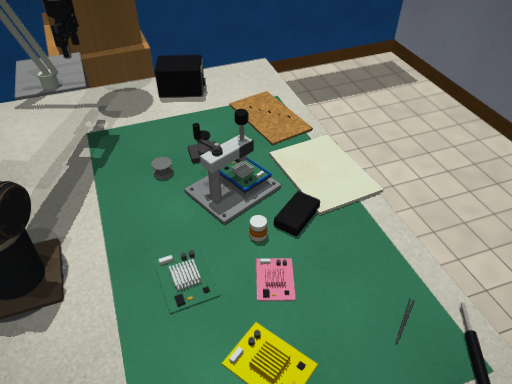

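View pics/top0.png

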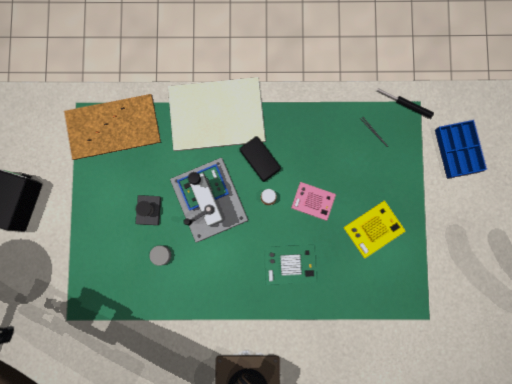

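Stand at about (210,200) in top and (233,180) in side. Four boards are visible in the top view: green in the carriage (208,186), loose green (290,263), pink (315,201) and yellow (374,229). I exclude the pink and yellow ones. Of the two greens, the one in the carriage fits, because it looks smaller and lies under the rod. I'll confirm that with enlarged crops.

```bash
cat > h.py <<'E'
import numpy as np, cv2
from scipy.spatial.transform import Rotation as R
from scipy.optimize import least_squares
from workcell import ctrl
def proj(c,P):
    P=np.atleast_2d(P); q=R.from_rotvec(c["attitude"]).inv().apply(P-c["xyz"])
    s=np.c_[q[:,0]/-q[:,2],-q[:,1]/-q[:,2]]; r2=(s**2).sum(1)[:,None]; s=s*(1+c["k1"]*r2)
    return s*[c["K"][0,0],c["K"][1,1]]+[c["K"][0,2],c["K"][1,2]]
def ray(c,uv):
    d=(np.array(uv,float)-[c["K"][0,2],c["K"][1,2]])/[c["K"][0,0],c["K"][1,1]]
    s=d.copy()
    for _ in range(20): s=d/(1+c["k1"]*(s@s))
    v=R.from_rotvec(c["attitude"]).apply([s[0],-s[1],-1]); return v/np.linalg.norm(v)
def plane(c,uv,z):
    v=ray(c,uv); return c["xyz"]+v*(z-c["xyz"][2])/v[2]
def tri(c1,u1,c2,u2):
    A=[];b=[]
    for c,u in((c1,u1),(c2,u2)):
        v=ray(c,u); M=np.eye(3)-np.outer(v,v); A.append(M); b.append(M@c["xyz"])
    A=np.vstack(A);b=np.hstack(b); x,*_=np.linalg.lstsq(A,b,rcond=None); return x, np.linalg.norm(A@x-b)
E
python3 - <<'E'
import cv2,numpy as np
s=cv2.imread("pics/side0.png");t=cv2.imread("pics/top0.png")
cv2.imwrite("pics/crop_s.png",cv2.resize(s[95:225,170:300],None,fx=4.6,fy=4.6,interpolation=cv2.INTER_CUBIC))
cv2.imwrite("pics/crop_t.png",cv2.resize(t[150:280,160:325],None,fx=4.6,fy=4.6,interpolation=cv2.INTER_CUBIC))
E
```

```text
(no output)
```

View pics/crop_s.png

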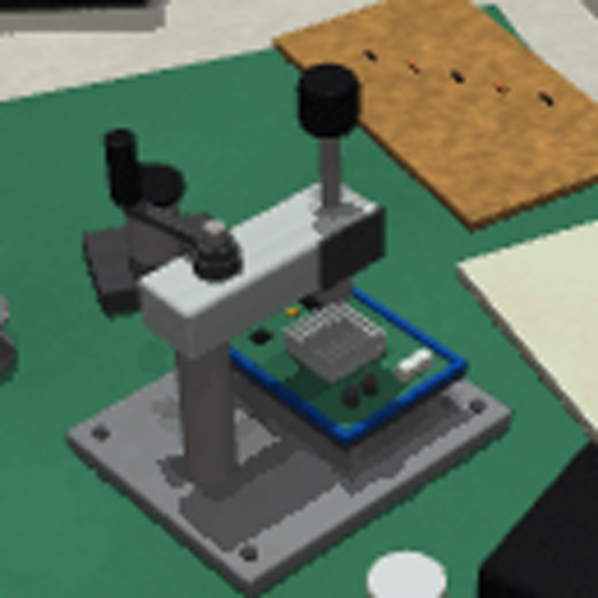

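View pics/crop_t.png

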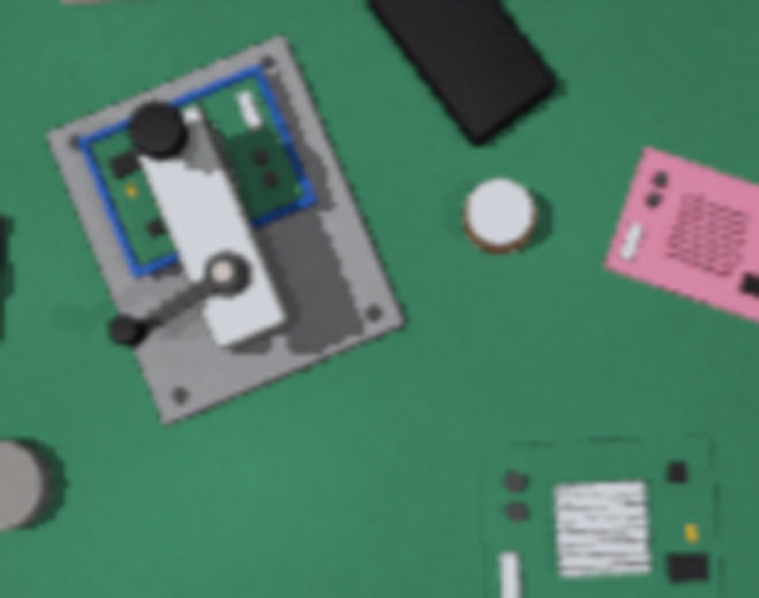

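```bash
python3 - <<'E'
from h import *
s=ctrl.camera("side");t=ctrl.camera("top")
S=lambda u:np.array(u)/4.6+[170,95]-0.4
T=lambda u:np.array(u)/4.6+[160,150]-0.4
k,e=tri(s,S((329,101)),t,T((158,131)));print("knob",k,e)
p,e=tri(s,S((121,167)),t,T((126,330)));print("post",p,e)
v,e=tri(s,S((213,240)),t,T((228,273)));print("pivot",v,e)
# knob & post via side on planes
print(plane(t,T((158,130)),.249),plane(t,T((126,329)),.199), plane(t,T((228,272)),.185))
# base corners in top at z=.015
C=np.array([plane(t,T(u),.015) for u in((49,133),(285,38),(405,322),(166,422))]);print(C, C.mean(0))
B=np.array([[51,133]])
for n,c in(("top",t),("side",s)):
  pass
d=C[0]+C[1]-C[2]-C[3]; print("xaxis deg",np.degrees(np.arctan2(d[1],d[0])),np.linalg.norm(C[1]-C[0]),np.linalg.norm(C[2]-C[1]))
a=np.arctan2(d[1],d[0]);m=C.mean(0)
Rm=np.array([[np.cos(a),-np.sin(a)],[np.sin(a),np.cos(a)]])
print("pred knob",m[:2]+Rm@[.04,0],"pivot",m[:2]+Rm@[-.045,0])
l=p-v;print("lever ang", np.degrees(np.arctan2(l[1],l[0])-a)-90)
print(ctrl.state()["clock"])
E
```

```text
knob [0.5997504  0.13625683 0.23013729] 0.0006192355235796406
post [0.48513722 0.15796586 0.19983181] 0.0016398933983089714
pivot [0.52007209 0.10032993 0.18106466] 0.001735643207452003
[0.59801049 0.13349023 0.249     ] [0.4869168  0.15790437 0.199     ] [0.52155344 0.09966287 0.185     ]
[[ 6.30385701e-01  2.40389017e-01  1.50000000e-02]
 [ 6.95132836e-01  8.10290709e-02  1.50000000e-02]
 [ 5.01582180e-01 -6.77533381e-04  1.50000000e-02]
 [ 4.35381210e-01  1.58753674e-01  1.50000000e-02]] [0.56562048 0.11987356 0.015     ]
xaxis deg 22.801053165419326 0.17201099989802723 0.21009004146099325
pred knob [0.60249472 0.13537486] pivot [0.52413696 0.10243459]
lever ang 8.420258622546982
0.2
```

The carriage board (side crop (335,350), blue frame) is the smaller green one and sits under the rod, so it's the target. The lever is about 8° from open. Next I'll estimate the foot height along the rod axis from the side crop.

```bash
python3 - <<'E'
from h import *
s=ctrl.camera("side")
cv2.imwrite("pics/foot0.png",cv2.resize(s["img"][140:185,215:275],None,fx=12,fy=12,interpolation=cv2.INTER_CUBIC))
for z in(.245,.23,.215,.16,.11,.10,.09,.085,.08,.075,.07,.065): print(z,proj(s,[.5995,.135,z])[0], (proj(s,[.5995,.135,z])[0]-[215,140])*12)
# near edge of foot underside
d=s["xyz"][:2]-[.5995,.135]; d/=np.linalg.norm(d)
for z in(.11,.105,.1,.095,.09,.085,.08): print("near edge",z,((proj(s,[.5995+.012*d[0],.135+.012*d[1],z])[0]-[215,140])*12).round())
st=ctrl.state(); r=R.from_rotvec(st["tool_rot"]); print(r.as_matrix().round(4)); 
print("shift to over knob, tool axes /0.4:", r.inv().apply(np.array([.5995,.135,.285])-st["tcp_pos"])/.4)
E
```

```text
0.245 [241.24965484 111.79627527] [ 314.99585806 -338.44469674]
0.23 [241.36192718 116.85546678] [ 316.34312614 -277.73439868]
0.215 [241.47210499 121.82237028] [ 317.66525983 -218.13155664]
0.16 [241.85912583 139.28611131] [322.30950996  -8.56666431]
0.11 [242.18951323 154.2148419 ] [326.27415875 170.5781028 ]
0.1 [242.2533088  157.09966404] [327.03970555 205.19596847]
0.09 [242.31637546 159.95222273] [327.79650553 239.42667278]
0.085 [242.34763951 161.36657945] [328.17167413 256.39895336]
0.08 [242.37872616 162.77307999] [328.54471393 273.27695992]
0.075 [242.40963698 164.17179253] [328.91564375 290.0615103 ]
0.07 [242.44037352 165.56278438] [329.28448219 306.75341254]
0.065 [242.4709373  166.94612209] [329.65124759 323.35346503]
near edge 0.11 [327. 204.]
near edge 0.105 [327. 221.]
near edge 0.1 [328. 238.]
near edge 0.095 [328. 255.]
near edge 0.09 [329. 273.]
near edge 0.085 [329. 290.]
near edge 0.08 [329. 306.]
[[ 3.352e-01  9.422e-01 -6.000e-04]
 [ 9.422e-01 -3.352e-01 -1.000e-03]
 [-1.200e-03 -2.000e-04 -1.000e+00]]
shift to over knob, tool axes /0.4: [-0.86651807  1.29915129 -0.09262752]
```

View pics/foot0.png

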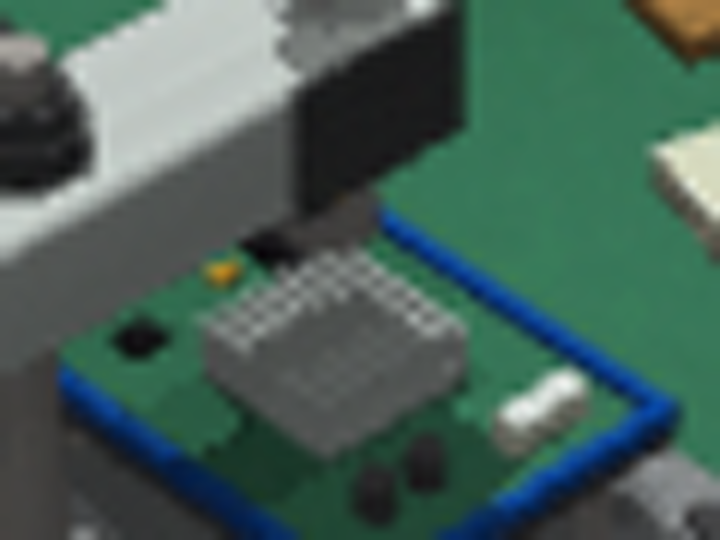

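The foot's near lower edge is at (328,248) in the 12x crop, so its underside is at z≈0.097, about 32 mm above the heat sink. The tool's x axis already lies along the lever's chord, so no turning is needed. I'll move over the knob with the fingers shut.

```bash
python3 -m pendant '[[-0.03,0.04,-0.06,0,0,0,0],[-0.09,0.13,-0.12,0,0,0,0],[-0.16,0.23,-0.13,0,0,0,0],[-0.23,0.34,-0.13,0,0,0,0],[-0.3,0.45,-0.13,0,0,0,0],[-0.37,0.56,-0.13,0,0,0,0],[-0.44,0.66,-0.13,0,0,0,0],[-0.5,0.76,-0.13,0,0,0,0],[-0.57,0.86,-0.13,0,0,0,0],[-0.64,0.96,-0.13,0,0,0,0]]' 40
python3 - <<'E'
from h import *
st=ctrl.state(); r=R.from_rotvec(st["tool_rot"]); print(r.as_matrix().round(4)); 
print(st["tcp_pos"],st["force"],"shift:", r.inv().apply(np.array([.5995,.135,.275])-st["tcp_pos"])/.4)
E
```

```text
clock: 1.25
tcp_pos: [0.5029, 0.264, 0.3]
tool_rot: [2.566, 1.811, -0.001]
force: [0.9, 0.6, -0.1]
finger_gap: 0.002
[[ 3.352e-01  9.421e-01 -2.000e-04]
 [ 9.421e-01 -3.352e-01 -8.000e-04]
 [-8.000e-04  1.000e-04 -1.000e+00]]
[0.50291303 0.26401924 0.29996897] [ 0.85847431  0.6164132  -0.11860312] shift: [-0.22289899  0.33560669  0.06264618]
```

```bash
python3 -m pendant '[[-0.05,0.07,0,0,0,0,0],[-0.1,0.15,0,0,0,0,0],[-0.15,0.23,0.01,0,0,0,0],[-0.2,0.3,0.02,0,0,0,0],[-0.223,0.335,0.035,0,0,0,0],[-0.223,0.335,0.05,0,0,0,0],[-0.223,0.335,0.063,0,0,0,0],[-0.223,0.335,0.063,0,0,0,0],[-0.223,0.335,0.063,0,0,0,0],[-0.223,0.335,0.063,0,0,0,0]]' 
python3 - <<'E'
from h import *
st=ctrl.state(); print(st["tcp_pos"],st["force"])
a=ctrl.camera("side")["img"][60:200,180:310]; b=ctrl.camera("top")["img"][140:280,140:270]
cv2.imwrite("pics/over.png",cv2.resize(np.hstack([a,b]),None,fx=3,fy=3,interpolation=cv2.INTER_CUBIC))
E
```

```text
clock: 2.25
tcp_pos: [0.5989, 0.1361, 0.2754]
tool_rot: [2.565, 1.813, 0.0]
force: [0.6, 0.2, -0.3]
finger_gap: 0.001
[0.59894179 0.13609116 0.2754335 ] [ 0.62100046  0.21639348 -0.30848458]
```

View pics/over.png

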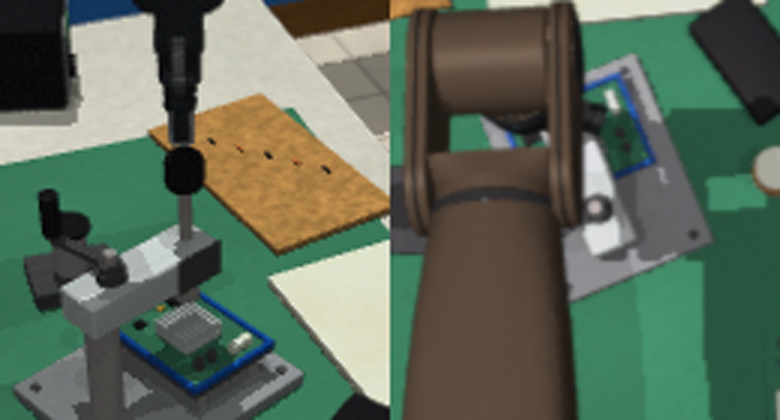

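The side view shows the shut fingertips centred just above the knob at (185,150). I'll descend 18 mm and look for knob contact.

```bash
python3 -m pendant '[[0,0,0.005,0,0,0,0],[0,0,0.01,0,0,0,0],[0,0,0.015,0,0,0,0],[0,0,0.02,0,0,0,0],[0,0,0.025,0,0,0,0],[0,0,0.03,0,0,0,0],[0,0,0.035,0,0,0,0],[0,0,0.04,0,0,0,0],[0,0,0.045,0,0,0,0],[0,0,0.045,0,0,0,0]]' 
python3 - <<'E'
from h import *
st=ctrl.state(); print(st["tcp_pos"],st["force"],st["ft_torque"])
a=ctrl.camera("side")["img"][90:200,190:290]
cv2.imwrite("pics/d1.png",cv2.resize(a,None,fx=5,fy=5,interpolation=cv2.INTER_CUBIC))
E
```

```text
clock: 3.35
tcp_pos: [0.5992, 0.1357, 0.2575]
tool_rot: [2.565, 1.812, 0.001]
force: [-1.7, -0.5, 1.0]
finger_gap: -0.002
[0.59916801 0.13569962 0.25753257] [-1.68033097 -0.46747132  0.99516433] [-0.03037652  0.1467855  -0.04931573]
```

View pics/d1.png

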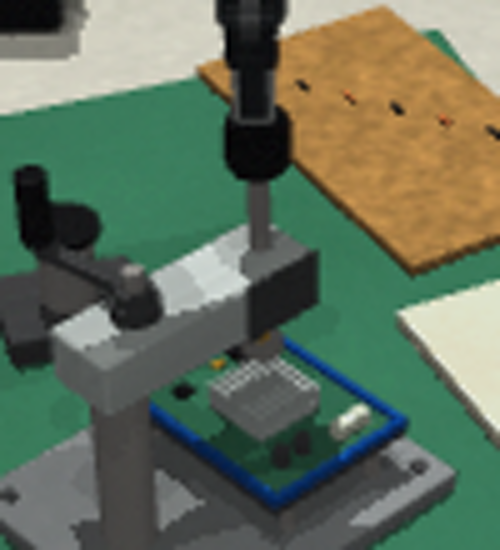

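The knob (257,143) has followed the fingers down about 6 mm, so the remaining gap is about 26 mm. I'll go another 14 mm.

```bash
python3 -m pendant '[[0,0,0.004,0,0,0,0],[0,0,0.008,0,0,0,0],[0,0,0.012,0,0,0,0],[0,0,0.016,0,0,0,0],[0,0,0.02,0,0,0,0],[0,0,0.024,0,0,0,0],[0,0,0.028,0,0,0,0],[0,0,0.032,0,0,0,0],[0,0,0.035,0,0,0,0],[0,0,0.035,0,0,0,0]]' 
python3 - <<'E'
from h import *
st=ctrl.state(); print(st["tcp_pos"],st["force"],st["ft_torque"])
c=ctrl.camera("side");a=c["img"][140:185,215:275]
cv2.imwrite("pics/d2.png",cv2.resize(a,None,fx=12,fy=12,interpolation=cv2.INTER_CUBIC))
E
```

```text
clock: 4.4
tcp_pos: [0.5992, 0.1357, 0.2431]
tool_rot: [2.565, 1.812, 0.0]
force: [0.1, -0.5, 1.5]
finger_gap: 0.001
[0.59917711 0.13567467 0.24311945] [ 0.08954012 -0.45396439  1.54271761] [-0.00376683  0.10116066  0.00896902]
```

View pics/d2.png

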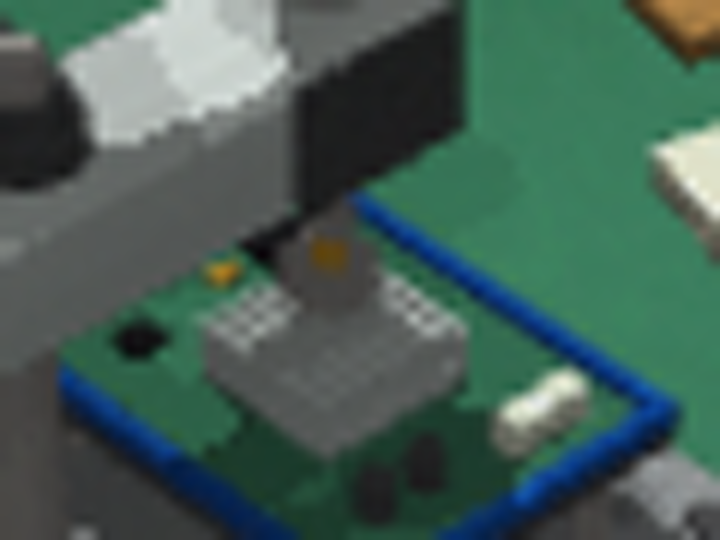

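The foot's lower edge is now at (328,318), i.e. z≈0.0765, leaving about 11 mm. I'll advance 6 mm, then average several force readings.

```bash
cat >> h.py <<'E'
def favg(n=6):
    F=[]
    for _ in range(n): c=ctrl.camera("side"); st=ctrl.state(); F.append(st["force"])
    F=np.array(F); print("t",st["clock"],"tcp",st["tcp_pos"].round(4),"F",F.mean(0).round(2),"Fz",F[:,2].round(1)); return c
def crop(c,name):
    cv2.imwrite(f"pics/{name}.png",cv2.resize(c["img"][140:185,215:275],None,fx=12,fy=12,interpolation=cv2.INTER_CUBIC))
E
python3 -m pendant '[[0,0,0.002,0,0,0,0],[0,0,0.004,0,0,0,0],[0,0,0.006,0,0,0,0],[0,0,0.008,0,0,0,0],[0,0,0.01,0,0,0,0],[0,0,0.012,0,0,0,0],[0,0,0.014,0,0,0,0],[0,0,0.015,0,0,0,0],[0,0,0.015,0,0,0,0],[0,0,0.015,0,0,0,0]]' 
python3 -c "
from h import *
crop(favg(),'d3')"
```

```text
clock: 5.45
tcp_pos: [0.5992, 0.1357, 0.237]
tool_rot: [2.565, 1.812, 0.0]
force: [-0.4, -0.0, 1.8]
finger_gap: -0.002
t 5.75 tcp [0.5992 0.1357 0.237 ] F [-0.62 -0.16  1.53] Fz [1.5 1.3 1.9 1.6 1.7 1.3]
```

View pics/d3.png

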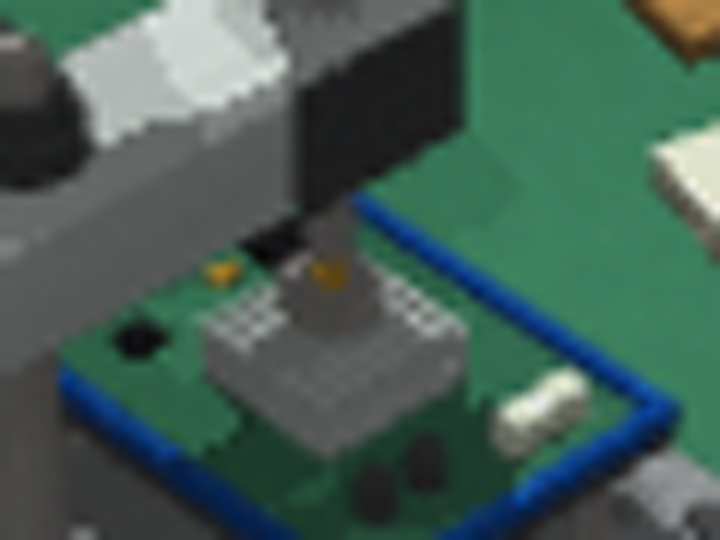

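The lower edge is at about row 338, leaving roughly 5 mm. I'll take one 2 mm step, then 0.8 mm steps.

```bash
python3 -m pendant '[[0,0,0.001,0,0,0,0],[0,0,0.002,0,0,0,0],[0,0,0.003,0,0,0,0],[0,0,0.004,0,0,0,0],[0,0,0.005,0,0,0,0],[0,0,0.005,0,0,0,0],[0,0,0.005,0,0,0,0],[0,0,0.005,0,0,0,0],[0,0,0.005,0,0,0,0],[0,0,0.005,0,0,0,0]]' 
python3 -c "
from h import *
crop(favg(),'d4')"
```

```text
clock: 6.75
tcp_pos: [0.5992, 0.1357, 0.2349]
tool_rot: [2.565, 1.812, 0.0]
force: [-1.2, 0.3, 1.4]
finger_gap: -0.001
t 7.05 tcp [0.5992 0.1357 0.2349] F [-0.62  0.21  1.99] Fz [3.1 1.6 1.5 2.  1.7 2.1]
```

```bash
python3 -m pendant '[[0,0,0.0004,0,0,0,0],[0,0,0.0008,0,0,0,0],[0,0,0.0012,0,0,0,0],[0,0,0.0016,0,0,0,0],[0,0,0.002,0,0,0,0],[0,0,0.002,0,0,0,0],[0,0,0.002,0,0,0,0],[0,0,0.002,0,0,0,0],[0,0,0.002,0,0,0,0],[0,0,0.002,0,0,0,0]]' 
python3 -c "
from h import *
crop(favg(),'d5')"
```

```text
clock: 8.05
tcp_pos: [0.5992, 0.1357, 0.2341]
tool_rot: [2.565, 1.812, 0.0]
force: [-1.7, -0.7, 2.9]
finger_gap: 0.003
t 8.35 tcp [0.5992 0.1357 0.2341] F [-0.87 -0.27  2.56] Fz [2.6 2.9 2.  3.3 2.5 2.1]
```

View pics/d5.png

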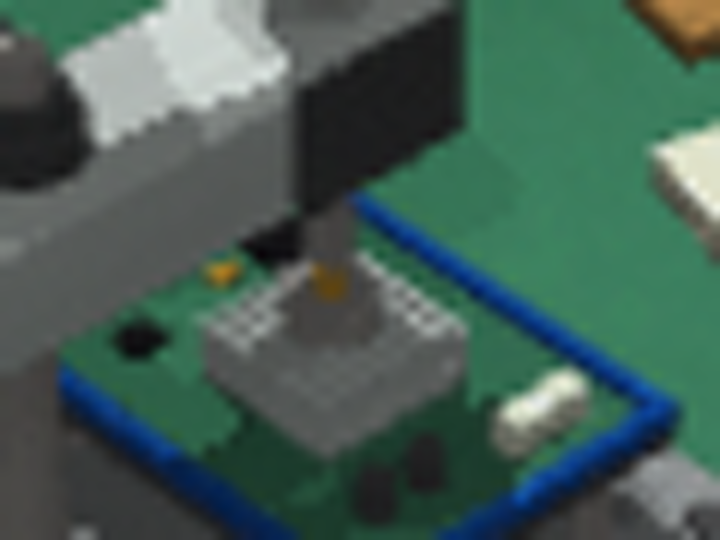

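The lower edge is at about row 347, so it's close, and the force is still in the sliding range. I'll continue in 0.8 mm steps.

```bash
python3 -m pendant '[[0,0,0.0004,0,0,0,0],[0,0,0.0008,0,0,0,0],[0,0,0.0012,0,0,0,0],[0,0,0.0016,0,0,0,0],[0,0,0.002,0,0,0,0],[0,0,0.002,0,0,0,0],[0,0,0.002,0,0,0,0],[0,0,0.002,0,0,0,0],[0,0,0.002,0,0,0,0],[0,0,0.002,0,0,0,0]]' 
python3 -c "
from h import *
crop(favg(),'d6')"
```

```text
clock: 9.35
tcp_pos: [0.5992, 0.1357, 0.2333]
tool_rot: [2.565, 1.812, 0.0]
force: [-1.7, -0.1, 2.7]
finger_gap: -0.003
t 9.65 tcp [0.5992 0.1357 0.2333] F [-1.14 -0.21  2.09] Fz [1.4 2.1 1.8 2.6 2.4 2.2]
```

```bash
python3 -m pendant '[[0,0,0.0004,0,0,0,0],[0,0,0.0008,0,0,0,0],[0,0,0.0012,0,0,0,0],[0,0,0.0016,0,0,0,0],[0,0,0.002,0,0,0,0],[0,0,0.002,0,0,0,0],[0,0,0.002,0,0,0,0],[0,0,0.002,0,0,0,0],[0,0,0.002,0,0,0,0],[0,0,0.002,0,0,0,0]]' 
python3 -c "
from h import *
crop(favg(),'d7')"
```

```text
clock: 10.65
tcp_pos: [0.5992, 0.1357, 0.2325]
tool_rot: [2.565, 1.812, 0.0]
force: [-1.4, 0.3, 2.7]
finger_gap: -0.002
t 10.95 tcp [0.5992 0.1357 0.2325] F [-0.99 -0.29  2.96] Fz [2.3 2.5 3.8 2.7 3.2 3.2]
```

```bash
python3 -m pendant '[[0,0,0.0004,0,0,0,0],[0,0,0.0008,0,0,0,0],[0,0,0.0012,0,0,0,0],[0,0,0.0016,0,0,0,0],[0,0,0.002,0,0,0,0],[0,0,0.002,0,0,0,0],[0,0,0.002,0,0,0,0],[0,0,0.002,0,0,0,0],[0,0,0.002,0,0,0,0],[0,0,0.002,0,0,0,0]]' 
python3 -c "
from h import *
crop(favg(),'d8')"
```

```text
clock: 11.95
tcp_pos: [0.5992, 0.1357, 0.2323]
tool_rot: [2.565, 1.812, 0.001]
force: [-1.6, -0.1, 6.0]
finger_gap: -0.001
t 12.25 tcp [0.5992 0.1357 0.2323] F [-2.39 -0.42  5.46] Fz [5.9 6.1 5.9 5.5 4.8 4.6]
```

View pics/d8.png

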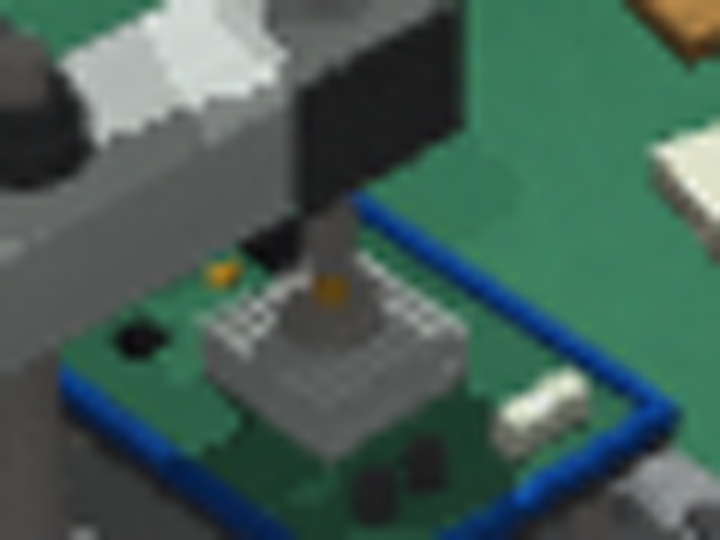

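Contact is felt. The push rose from about 2.5 N to about 5.5 N and the tip moved only 0.2 mm of the commanded 0.8 mm. The foot sits on the heat sink at (330,350). I'll press slightly more (target +1.2 mm), to get just into the carriage spring and well below 10 N.

```bash
python3 -m pendant '[[0,0,0.002,0,0,0,0],[0,0,0.0022,0,0,0,0],[0,0,0.0024,0,0,0,0],[0,0,0.0026,0,0,0,0],[0,0,0.0028,0,0,0,0],[0,0,0.003,0,0,0,0],[0,0,0.003,0,0,0,0],[0,0,0.003,0,0,0,0],[0,0,0.003,0,0,0,0],[0,0,0.003,0,0,0,0]]' 
python3 -c "
from h import *
crop(favg(),'d9')"
```

```text
clock: 13.25
tcp_pos: [0.5992, 0.1357, 0.232]
tool_rot: [2.565, 1.812, 0.001]
force: [-3.8, -1.4, 6.7]
finger_gap: -0.004
t 13.55 tcp [0.5992 0.1357 0.232 ] F [-3.25 -0.38  6.62] Fz [6.  6.3 6.7 6.9 6.6 7.2]
```

Push is about 6.7 N, so the foot carries about 4 N. Now I'll lift straight off, then open the jaws partly for the post.

```bash
python3 -m pendant '[[0,0,-0.003,0,0,0,0],[0,0,-0.01,0,0,0,0],[0,0,-0.03,0,0,0,0],[0,0,-0.06,0,0,0,0],[0,0,-0.1,0,0,0,0],[0,0,-0.13,0,0,0,0],[0,0,-0.15,0,0,0,20],[0,0,-0.15,0,0,0,45],[0,0,-0.15,0,0,0,45],[0,0,-0.15,0,0,0,45]]' 
python3 - <<'E'
from h import *
c=favg(4); crop(c,'d10')
st=ctrl.state();r=R.from_rotvec(st["tool_rot"])
print(st["finger_gap"],"to post above:", r.inv().apply(np.array([.4875,.1578,.285])-st["tcp_pos"])/.4)
cv2.imwrite("pics/post.png",cv2.resize(c["img"][60:200,160:290],None,fx=4,fy=4,interpolation=cv2.INTER_CUBIC))
E
```

```text
clock: 14.55
tcp_pos: [0.5987, 0.1357, 0.291]
tool_rot: [2.566, 1.812, -0.002]
force: [0.6, -1.1, -1.0]
finger_gap: 0.451
t 14.75 tcp [0.5989 0.1357 0.2913] F [-0.14 -0.19 -0.01] Fz [ 0.5  0.1 -0.8  0.1]
0.44940532701810904 to post above: [-0.04107746 -0.28093086  0.01565346]
```

View pics/post.png

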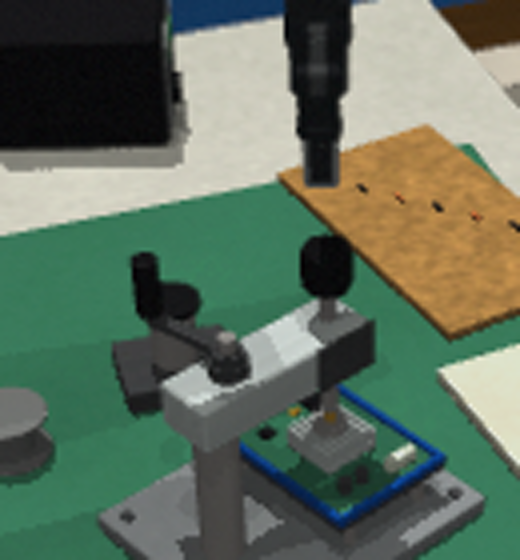

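View pics/d10.png

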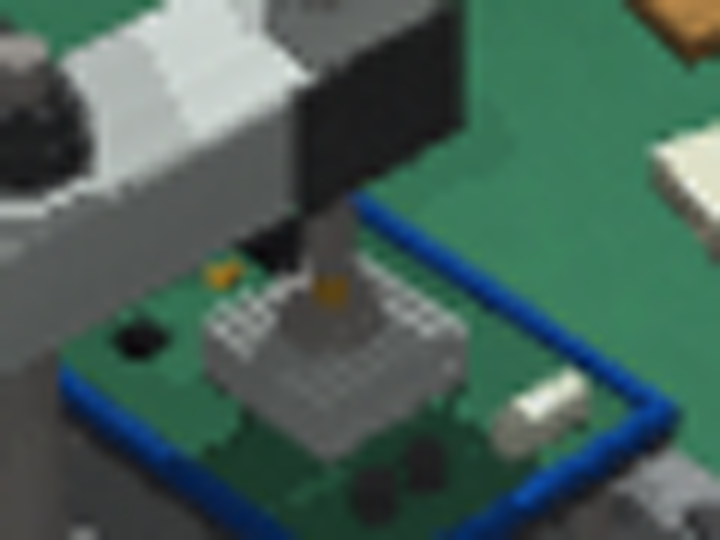

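The foot stayed on the heat sink at (330,350), and the tool reads zero load. Now I'll go over the lever post, seen at (145,285) in this crop.

```bash
python3 -m pendant '[[-0.005,-0.03,0,0,0,0,45],[-0.012,-0.08,0,0,0,0,45],[-0.02,-0.14,0,0,0,0,45],[-0.03,-0.2,0,0,0,0,45],[-0.037,-0.25,0,0,0,0,45],[-0.041,-0.281,0.02,0,0,0,45],[-0.041,-0.281,0.06,0,0,0,45],[-0.041,-0.281,0.1,0,0,0,45],[-0.041,-0.281,0.1,0,0,0,45],[-0.041,-0.281,0.1,0,0,0,45]]' 
python3 - <<'E'
from h import *
c=ctrl.camera("side");t=ctrl.camera("top")
st=ctrl.state();r=R.from_rotvec(st["tool_rot"]);print(st["tcp_pos"],st["force"],st["finger_gap"])
cv2.imwrite("pics/post2.png",cv2.resize(np.hstack([c["img"][60:190,160:270],t["img"][150:280,140:250]]),None,fx=3.5,fy=3.5,interpolation=cv2.INTER_CUBIC))
E
```

```text
clock: 15.75
tcp_pos: [0.4869, 0.1579, 0.2513]
tool_rot: [2.565, 1.813, -0.002]
force: [0.3, 0.1, 0.0]
finger_gap: 0.451
[0.48780364 0.15787173 0.25233909] [ 0.49134122  0.25347795 -0.25042144] 0.44844703109488077
```

View pics/post2.png

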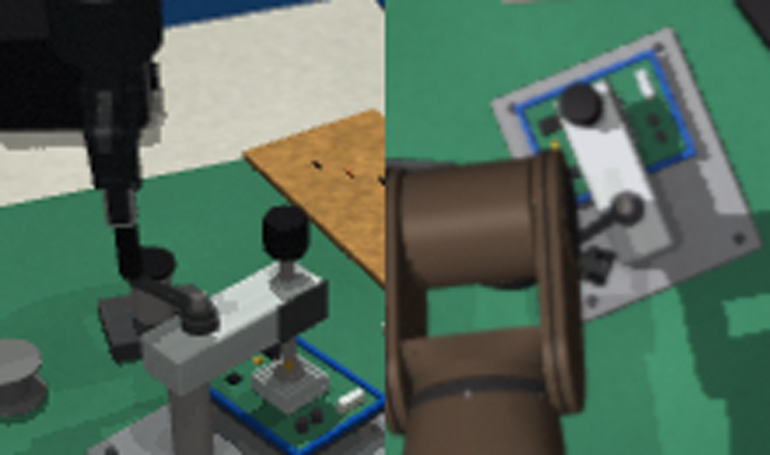

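The near finger sits in line with the post at (125,245), as expected with the jaws opening along the view direction. I'll descend around the post.

```bash
python3 -m pendant '[[0,0,0.015,0,0,0,45],[0,0,0.03,0,0,0,45],[0,0,0.045,0,0,0,45],[0,0,0.06,0,0,0,45],[0,0,0.075,0,0,0,45],[0,0,0.09,0,0,0,45],[0,0,0.105,0,0,0,45],[0,0,0.113,0,0,0,45],[0,0,0.113,0,0,0,45],[0,0,0.113,0,0,0,45]]' 
python3 - <<'E'
from h import *
c=ctrl.camera("side")
st=ctrl.state();r=R.from_rotvec(st["tool_rot"]);print(st["tcp_pos"],st["force"],st["finger_gap"])
cv2.imwrite("pics/post3.png",cv2.resize(c["img"][80:190,160:270],None,fx=5,fy=5,interpolation=cv2.INTER_CUBIC))
# arc waypoints (tool shift units) for lever angles
a=np.radians(23); piv=np.array([.5225,.1005]); 
off=st["tcp_pos"][:2]-piv; print("radius",np.linalg.norm(off),"ang",np.degrees(np.arctan2(off[1],off[0])-a)-90)
th0=np.arctan2(off[1],off[0])
for d in range(0,90,6):
    th=th0+np.radians(d); P=np.r_[piv+.065*np.array([np.cos(th),np.sin(th)]),st["tcp_pos"][2]]
    print(d,(r.inv().apply(P-st["tcp_pos"])/.4).round(3),P.round(4))
E
```

```text
clock: 16.85
tcp_pos: [0.488, 0.1579, 0.2073]
tool_rot: [2.565, 1.812, 0.002]
force: [0.4, 0.0, -0.1]
finger_gap: 0.454
[0.48809798 0.15787078 0.2074859 ] [ 0.59372952 -0.55891925  1.24354297] 0.44668428602883287
radius 0.0668947294449282 ang 7.948735901210341
0 [-0.003  0.004  0.   ] [0.4891 0.1562 0.2075]
6 [-0.017 -0.006 -0.   ] [0.4834 0.1524 0.2075]
12 [-0.031 -0.015 -0.   ] [0.4782 0.1481 0.2075]
18 [-0.047 -0.022 -0.   ] [0.4735 0.1432 0.2075]
24 [-0.063 -0.028 -0.   ] [0.4693 0.1378 0.2075]
30 [-0.08  -0.031 -0.   ] [0.4657 0.1321 0.2075]
36 [-0.096 -0.033 -0.   ] [0.4627 0.126  0.2075]
42 [-0.113 -0.033 -0.   ] [0.4604 0.1196 0.2075]
48 [-0.13  -0.032 -0.   ] [0.4587 0.113  0.2075]
54 [-0.147 -0.028 -0.   ] [0.4578 0.1062 0.2075]
60 [-0.163 -0.023 -0.   ] [0.4575 0.0994 0.2075]
66 [-0.179 -0.016 -0.   ] [0.458  0.0926 0.2075]
72 [-0.194 -0.008 -0.   ] [0.4592 0.0859 0.2075]
78 [-0.208  0.002 -0.   ] [0.461  0.0794 0.2075]
84 [-0.22   0.013  0.   ] [0.4636 0.0731 0.2075]
```

View pics/post3.png

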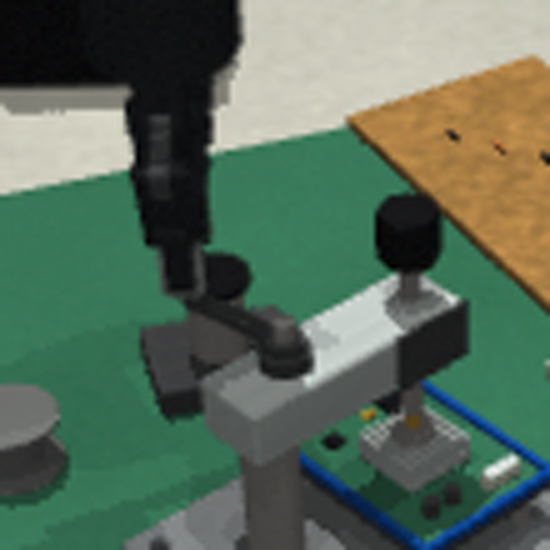

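The jaws are around the post and the side view shows no contact. The force is small. I'll narrow the jaws to a loose cage and swing the post along its arc, first half.

```bash
python3 -m pendant '[[0,0,0,0,0,0,28],[-0.003,0.002,0,0,0,0,28],[-0.017,-0.006,0,0,0,0,28],[-0.031,-0.015,0,0,0,0,28],[-0.047,-0.022,0,0,0,0,28],[-0.063,-0.028,0,0,0,0,28],[-0.08,-0.031,0,0,0,0,28],[-0.096,-0.033,0,0,0,0,28],[-0.113,-0.033,0,0,0,0,28],[-0.113,-0.033,0,0,0,0,28]]' 30
python3 - <<'E'
from h import *
c=ctrl.camera("side")
st=ctrl.state();r=R.from_rotvec(st["tool_rot"]);print(st["tcp_pos"],st["force"],st["finger_gap"])
cv2.imwrite("pics/l1.png",cv2.resize(c["img"][80:190,160:270],None,fx=5,fy=5,interpolation=cv2.INTER_CUBIC))
piv=np.array([.5225,.1005]);th0=np.radians(23+90+8)
for d in range(42,91,6):
    th=th0+np.radians(d); P=np.r_[piv+.065*np.array([np.cos(th),np.sin(th)]),.2075]
    print(d,(r.inv().apply(P-st["tcp_pos"])/.4).round(3))
E
```

```text
clock: 17.9
tcp_pos: [0.4594, 0.1199, 0.2073]
tool_rot: [-2.566, -1.812, -0.001]
force: [-1.0, 2.4, 0.4]
finger_gap: 0.279
[0.45975035 0.11972326 0.20729697] [-0.71423531  2.16810848 -0.61171021] 0.2798200306160191
42 [-0.     0.002 -0.001]
48 [-0.017  0.003 -0.001]
54 [-0.034  0.007 -0.001]
60 [-0.05   0.012 -0.001]
66 [-0.065  0.019 -0.001]
72 [-0.08   0.027 -0.001]
78 [-0.094  0.037 -0.   ]
84 [-0.107  0.048 -0.   ]
90 [-0.118  0.061 -0.   ]
```

View pics/l1.png

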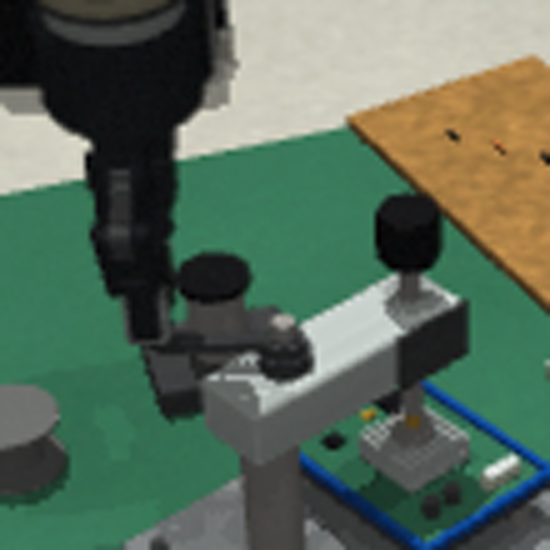

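The lever has followed; its bar now points towards (170,345). Second half.

```bash
python3 -m pendant '[[-0.017,0.003,0,0,0,0,28],[-0.034,0.007,0,0,0,0,28],[-0.05,0.012,0,0,0,0,28],[-0.065,0.019,0,0,0,0,28],[-0.08,0.027,0,0,0,0,28],[-0.087,0.032,0,0,0,0,28],[-0.092,0.035,0,0,0,0,28],[-0.097,0.037,0,0,0,0,28],[-0.1,0.039,0,0,0,0,28],[-0.1,0.039,0,0,0,0,28]]' 30
python3 - <<'E'
from h import *
c=favg(4)
st=ctrl.state();print(st["tcp_pos"],st["force"],st["finger_gap"])
d=st["tcp_pos"][:2]-[.5225,.1005];print(np.degrees(np.arctan2(d[1],d[0]))%360-113)
cv2.imwrite("pics/l2.png",cv2.resize(c["img"][80:190,160:270],None,fx=5,fy=5,interpolation=cv2.INTER_CUBIC))
E
```

```text
clock: 18.95
tcp_pos: [0.4609, 0.0781, 0.2071]
tool_rot: [-2.564, -1.81, -0.005]
force: [-0.8, 8.5, -0.8]
finger_gap: 0.276
t 19.15 tcp [0.4609 0.0781 0.2071] F [-1.37  8.73 -0.86] Fz [-1.1 -0.8 -0.9 -0.6]
[0.4609191  0.07814874 0.20709241] [-0.8434144   9.10573779 -0.60997498] 0.27558191461950776
86.94875788449272
```

View pics/l2.png

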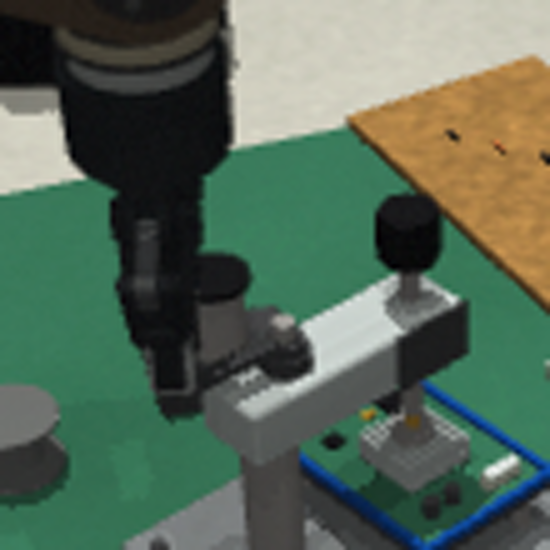

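The force is up to 8.7 N, which suggests the end stop. One small extra push will confirm it, then I'll back off to centre, open and lift.

```bash
python3 -m pendant '[[-0.004,0.002,0,0,0,0,28],[-0.006,0.003,0,0,0,0,28],[-0.007,0.004,0,0,0,0,28],[-0.007,0.004,0,0,0,0,28],[-0.007,0.004,0,0,0,0,28],[-0.007,0.004,0,0,0,0,28],[-0.007,0.004,0,0,0,0,28],[-0.007,0.004,0,0,0,0,28],[-0.007,0.004,0,0,0,0,28],[-0.007,0.004,0,0,0,0,28]]' 30
```

```text
clock: 20.15
tcp_pos: [0.4609, 0.078, 0.207]
tool_rot: [-2.559, -1.806, -0.01]
force: [-2.7, 15.0, 0.2]
finger_gap: 0.279
```

The tool moved 0.1 mm while the force rose to 15 N, so it's at the end stop. Now I'll open and lift.

```bash
python3 -m pendant '[[0.004,0,0,0,0,0,45],[0.004,0,0,0,0,0,45],[0.004,0,0,0,0,0,45],[0.004,0,0,0,0,0,45],[0.004,0,-0.03,0,0,0,45],[0.004,0,-0.07,0,0,0,45],[0.004,0,-0.12,0,0,0,45],[0.004,0,-0.17,0,0,0,45],[0.004,0,-0.22,0,0,0,45],[0.004,0,-0.25,0,0,0,45]]' 30
python3 -m pendant '[[0,-0.05,0,0,0,0,45],[0.05,-0.06,0,0,0,0,45],[0.12,-0.06,0,0,0,0,45],[0.2,-0.06,0,0,0,0,45],[0.28,-0.06,0,0,0,0,45],[0.36,-0.06,0,0,0,0,45],[0.44,-0.06,0,0,0,0,45],[0.5,-0.06,0,0,0,0,45],[0.55,-0.06,0,0,0,0,45],[0.55,-0.06,0,0,0,0,45]]'
python3 - <<'E'
from h import *
c=ctrl.camera("side");t=ctrl.camera("top");crop(c,"fin_foot")
st=ctrl.state();print(st["clock"],st["tcp_pos"],st["force"])
cv2.imwrite("pics/fin.png",cv2.resize(np.hstack([c["img"][80:220,160:290],t["img"][140:280,140:280]]),None,fx=2.9,fy=2.9,interpolation=cv2.INTER_CUBIC))
E
```

```text
clock: 21.15
tcp_pos: [0.4622, 0.078, 0.3099]
tool_rot: [-2.561, -1.807, -0.014]
force: [-0.8, 0.4, 0.5]
finger_gap: 0.452
clock: 22.15
tcp_pos: [0.5137, 0.2949, 0.3123]
tool_rot: [-2.559, -1.81, -0.014]
force: [-0.6, -0.4, 0.3]
finger_gap: 0.452
22.25 [0.51328048 0.29315147 0.31225852] [ 0.03225459 -0.35603754 -0.22819568]
```

View pics/fin.png

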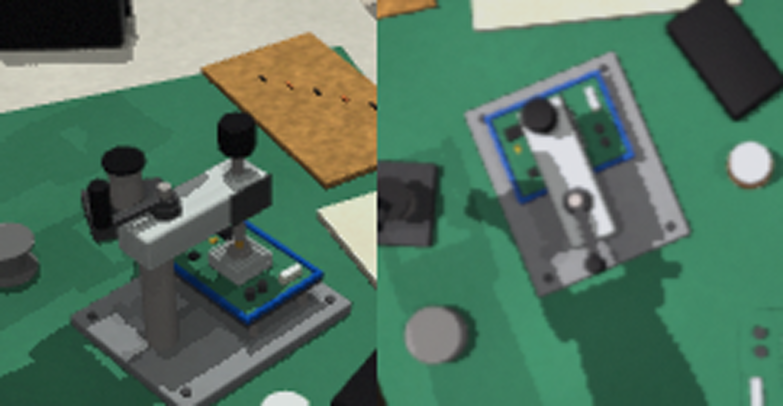

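View pics/fin_foot.png

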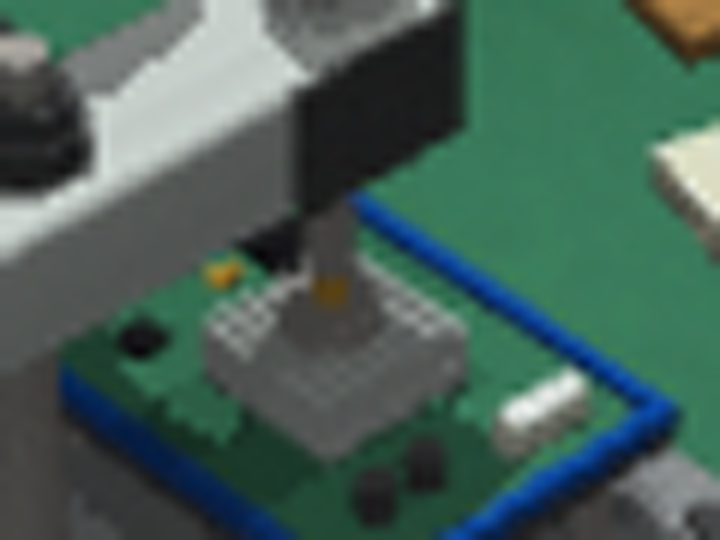

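Side view: the lever post is at (100,203), beyond the head end. Top view: pivot (578,200) to post (596,262), within about 5° of the stand's -x, which matches 1.5 rad. The foot is still on the heat sink at (330,350), and the board and bystanders are where they were. Handing in.

```bash
python3 -c "
from workcell import ctrl
print(ctrl.close_job())"
```

```text
the job is handed in; nothing more can be done
None
```

The stop rod is down with its foot on the heat sink, the clamp lever is at its locked end stop, and I handed the job in after about 22 s; no verdict was reported.

- **Stop rod:** I pushed the knob down with the fingers shut and felt the touch, when the push rose from about 2.5 N to 5.5 N. I stopped at 6.7 N, which puts an estimated 4 N on the board.
- **Clamp lever:** I swung the post round in loosely open jaws. A last push rose to 15 N with only about 0.1 mm of movement, so it is on the end stop. I then opened the jaws and moved away.
- **Last checks:** The pictures show the lever within about 5° of the stand's -x, which agrees with 1.5 rad. The foot, board and nearby bystanders look unmoved, and no check disagreed.
- **Not measured:** I could not read the contact force at the foot once I let go. That it still touches rests on the pictures and on the rod having held its height.

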